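Prop open the instrument case

TASK

Raise the lid of the larger grey case by its tab, then push the black roller at the knee of its folding stay away from the tab side and down, past straight, until the stay locks and holds the lid up on its own. Leave the smaller case shut.

Things in the scene. Friction and masses are not known exactly. Their poses are not given: they have to be found in the camera images.
- case_lid (a joint): Lid of the larger grey case (160 deep x 170 wide x 83 mm high shut; fixed). Angle in rad: 0 shut, grows as it opens, 1.31 with the stay straight, stop at 1.34. Let go below about 0.6 it falls shut; above about 1.05 the stiff knee of the stay just holds it for the moment. 1 to 2 N at the tab lift it.
- stay_knee (a joint): Knee of the two-link steel stay outside the larger case's right-hand wall (seen from its tab side). Angle in rad: 0 folded (lid shut), 2.21 straight, 2.41 its stop past straight (locked). It unfolds as the lid rises. A stiff rivet keeps it where it is left near straight; with the lid up, 2 to 5 N on the roller push it past straight.
- lid_tab (a point): Grip point of the black pull tab (22 wide, 9 thick, juts 45 mm level from the middle of the larger lid's front edge), 32 mm out. Lid shut: x points to the hinge, y left along the hinge, z up; they turn with the lid. The hinge axis is 192 mm along x and 9 mm below. Pinched across its width the tab can turn between the pads as the lid rises.
- stay_roller (a point): Centre of the black roller at the stay's knee (16 dia x 30 mm, axis along the hinge), 23 mm outside the case wall. It circles, radius 74 mm, round a pivot 140 mm in front of (tab side) and 36 mm below the hinge axis. Straight: 84 in front, 12 above the axis; locked: 79 in front, 6 above. Push it hingeward and down, 50 deg below level.
- small_lid (a joint): Lid of the smaller grey case (110 deep x 130 wide x 63 mm high, with a tab but no stay), elsewhere on the bench. Angle in rad: 0 shut; leave it shut.

How it is judged:
On the way:
1. the larger case's lid is raised (value of joint case_lid above 1 rad), for 0.2 s.
At the end, for the whole second after the job is handed in: The larger case's lid stands open at more than 1.2 rad, at rest, its stay's knee past straight (over 2.27 rad), and the smaller case's lid is shut (under 0.1 rad) (value of joint case_lid above 1.2 rad and value of joint stay_knee above 2.27 rad and velocity of joint case_lid between -0.05 and 0.05 rad/s and value of joint small_lid below 0.1 rad); the robot touches nothing.
It fails at once if the smaller case is opened (value of joint small_lid above 0.2 rad).
It also fails if it takes over 45 s, if anything falls off the work surface, if the arm or the gripper's body presses on something with over 40 N, if the wrist force passes 120 N, or if a joint passes its speed limit or range.

ROBOT

A 6-joint arm with a two-finger parallel gripper is mounted at the origin on a cart in front of the work surface, level with it; the furniture and walls round the work are solid. World frame = base frame: x ahead of the robot, y to its left, z up, the work surface at z = 0. Lengths are in m, angles in rad, forces in N, time in s.
With the tool pointing down it reaches from about 0.375 to 0.975 m from the base axis. Payload 3.8 kg.
Tool frame: the origin (TCP) lies at the very end of the fingers, on their centre line; the grasp point (between the pads) lies 19 mm behind it (bot.grip_point_offset is the distance from the TCP to the grasp point, in m); z points along the fingers, x is the direction in which the jaws open and shut, and the axes are right-handed (so a half turn about z gives the same grasp; the last joint's range is limited). The gripper opens to 85 mm and grips with 20 to 120 N. Pads are 22 mm wide; open, the fingers measure 114 mm over their backs; the gripper's body (76 mm by 85 mm) begins 54 mm behind the grasp point. The pads swing forward as they close: fully open they stand 13 mm farther back than shut.
Start: joints at [-1.211, 0.264, 1.604, -0, 1.274, -0.037], TCP at [0.261, -0.623, 0.231] pointing down, gripper open.
Joint ranges: [-2.63, 2.63], [-0.94, 2.18], [0.31, 2.57], [-1.31, 4.45], [0, 2.66], [-2.55, 2.55]. Speed limits (rad/s): [2.57, 2.57, 3.14, 3.14, 3.14, 3.14].

INTERFACE

Orientations are given as a rotation vector (axis times angle).
In Python, from workcell import bot, read_camera gives the robot as it stands.
- The arm moves only by the tool arm_command, never from a script. Its argument "rows" is a list of rows, each an object with "delta_rot": the turn, a rotation vector about the tool's x, y, z in rad, a list of three; "xyz": the shift along the tool's x, y, z in m, a list of three; "gripper": the finger opening in m, from 0 to 0.0854. A call has 1 to 12 rows; each row shifts and turns the commanded pose from where the row before left it, along the tool's axes as they then stand; what a row does not reach is not made up. A row lasts 1/10 s, in which the tool goes at most 50 mm and 8.59 degrees, less where a joint would pass 70% of its speed; a pose out of reach is approached as far as the arm can. A call is refused whole if a number of a shift passes 0.05 or a number of a turn 0.15, either way. A call with a gripper value outside its range is refused whole. The fingers move at their own pace and stop on an object; "force" is the grip in N (left out, the last holds). Time passes only in rows, so rows that do not move let the fingers close. It gives the time, the measured TCP pose, the force and the opening at its end, in the units of the state.
- bot.read_state(): the state, without advancing time (a new reading comes with each control period).
- read_camera(name): name is "scene" or "top" or "wrist"; returns a dict with "pixels" (480x640x3 uint8, red, green, blue), "range_z" (480x640 float32, m along the optical axis (not along the pixel's ray), 0 where there is no reading), "intrinsics" (3x3 intrinsics, pixels), "dist_coeffs" ([k1, k2, p1, p2, k3] as OpenCV has them; the pictures are not rectified), "camera_from_world" (4x4, takes a point from world to camera coordinates). Camera axes: x right, y up, looking along -z (the intrinsics and any distortion apply to the point x, -y, -z); pixel columns grow to the right and rows downward; lengths in m; the calibration is good to about 2 mm. A picture is of the moment at which its call begins.
- bot.finish_job(): hands the job in, once; it reports no verdict.
The state is a dict: "time": time; "q": joint angles; "joint_vel": joint speeds; "joint_torque": joint torques, N m; "tool_pos": TCP position; "tcp_rot": TCP orientation; "wrist_force": force on the tool from outside, world axes, zero at the start; "torque": the same for the moment, N m; "width": opening from 0.0 (shut) to 1.0 (fully open).
Only numpy, scipy, OpenCV 4.12 (cv2) and the standard library are available. Lean on these libraries where they do the work, as an engineer would, in place of code of your own. Each camera call takes 0.05 s, during which the arm holds its last target.

## Working session

There is one attempt and no reset: what is moved stays moved. The work goes in short steps, Python scripts to look and compute and a tool call to move; the robot and the scene stay as the last step left them, time stands still between calls to the robot, and variables do not carry over. Pictures are saved under pics/ and viewed, and the job is handed in when it is done.

Besides the shell and the picture viewer there is one more tool, called after ">>>" by a JSON object that holds its "op" and its "data", one argument or row to a line. arm_command: Moves the arm, as the interface text tells. Its arguments: {"type":"object","properties":{"rows":{"type":"array","items":{"type":"object","properties":{"delta_rot":{"type":"array","items":{"type":"number"}},"xyz":{"type":"array","items":{"type":"number"}},"gripper":{"type":"number"}}}},"force":{"type":"number"}},"required":["rows"]}

```bash
ls; mkdir -p pics; cat > h.py <<'E'
import numpy as np, cv2
from workcell import bot, read_camera
from scipy.spatial.transform import Rotation as R
def world(c, uv=None):
    K=c["intrinsics"];D=np.array(c["dist_coeffs"],float)
    if uv is None:
        v,u=np.mgrid[0:480,0:640]; uv=np.stack([u,v],-1).reshape(-1,2)
    uv=np.array(uv,float).reshape(-1,2)
    n=cv2.undistortPoints(uv[:,None],np.array(K,float),D)[:,0]
    z=c["range_z"][uv[:,1].round().astype(int),uv[:,0].round().astype(int)]
    P=np.stack([n[:,0]*z,-n[:,1]*z,-z,np.ones_like(z)],0)
    W=(np.linalg.inv(c["camera_from_world"])@P)[:3].T
    W[z==0]=np.nan
    return W
def save(c,name): cv2.imwrite(f"pics/{name}.png",c["pixels"][:,:,::-1])
E
python3 - <<'E'
from h import *
import pickle
s=bot.read_state();print(s)
for n in ["scene","top"]:
    c=read_camera(n);save(c,n+"0");pickle.dump(c,open(n+"0.pkl","wb"))
    print(n,np.linalg.inv(c["camera_from_world"]).round(3))
E
```

```text
pics
{'time': 0.0, 'q': array([-1.21089699e+00,  2.64737990e-01,  1.60540212e+00, -3.37045050e-05,
        1.27370143e+00, -3.68938217e-02]), 'joint_vel': array([ 1.20436055e-03, -4.93753674e-05,  8.83259280e-04, -3.03393717e-04,
       -6.81848546e-05,  5.27144090e-04]), 'joint_torque': array([-6.82326263e-04, -5.15110695e+01, -3.67316973e+01, -7.77972929e-06,
        1.28664108e-02, -1.77740242e-05]), 'tool_pos': array([ 0.26059118, -0.62186068,  0.22995707]), 'tcp_rot': array([-2.61464159,  1.73929769,  0.00289541]), 'wrist_force': array([-0.99675588, -0.39547777, -0.99616939]), 'torque': array([-0.01680494, -0.00445301,  0.03080539]), 'width': 1.0027236385396674}
scene [[-0.821  0.494 -0.287  0.18 ]
 [-0.571 -0.721  0.392  0.44 ]
 [-0.013  0.486  0.874  1.076]
 [ 0.     0.     0.     1.   ]]
top [[ 0.003  0.992 -0.127  0.348]
 [-1.     0.002 -0.007  0.002]
 [-0.007  0.127  0.992  1.323]
 [ 0.     0.     0.     1.   ]]
```

View pics/scene0.png

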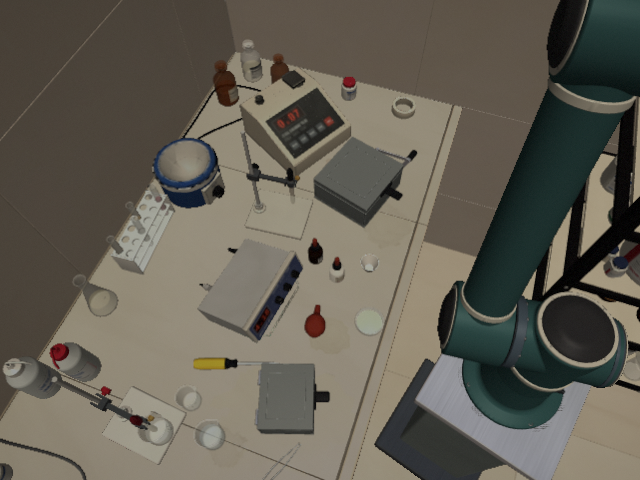

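View pics/top0.png

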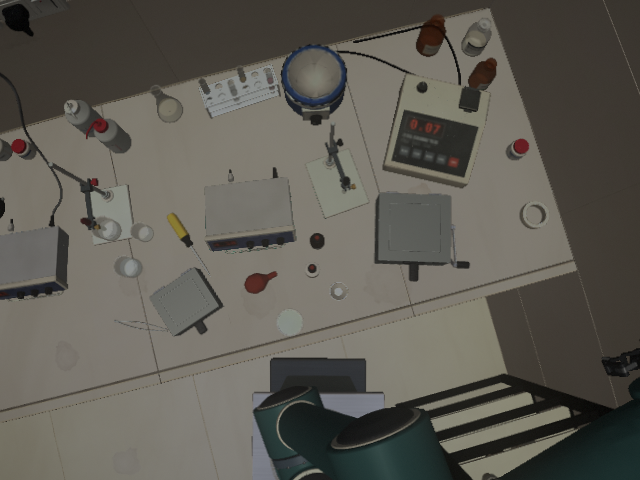

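```bash
python3 - <<'E'
from h import *
import pickle
c=pickle.load(open("top0.pkl","rb"))
W=world(c).reshape(480,640,3)
for p in [(380,197),(448,199),(446,258),(380,257),(413,268),(413,274),(410,270),(418,270),(466,265),(462,265),(458,265),(454,250),(455,230)]:
    print(p,W[p[1],p[0]].round(4))
im=c["pixels"][170:300,350:490];cv2.imwrite("pics/crop_t.png",cv2.resize(im,None,fx=5,fy=5,interpolation=cv2.INTER_CUBIC)[:600,:,::-1])
# lid top plane
m=(W[...,2]>.075)&(W[...,2]<.1)
m[:185]=0;m[300:]=0;m[:,:370]=0;m[:,460:]=0
k=cv2.morphologyEx(m.astype(np.uint8),cv2.MORPH_OPEN,np.ones((15,15)))
pts=W[k>0];print(len(pts),np.median(pts[:,2]))
r=cv2.minAreaRect(pts[:,:2].astype(np.float32));print(r,cv2.boxPoints(r))
# tab & roller
t=np.zeros_like(m);t[258:285,400:430]=1
mm=t&(W[...,2]>.04)&(k==0);print(mm.sum())
dark=c["pixels"].sum(2)<120
for nm,b in [("tab",(262,285,400,430)),("rol",(255,275,453,475))]:
    q=np.zeros_like(dark);q[b[0]:b[1],b[2]:b[3]]=1
    q&=dark&(W[...,2]>.02);P=W[q];print(nm,len(P),P.mean(0),P.min(0),P.max(0)); print(cv2.minAreaRect(P[:,:2].astype(np.float32)))
E
```

```text
(380, 197) [ 0.6131 -0.1457  0.0808]
(448, 199) [ 0.6092 -0.307   0.0802]
(446, 258) [ 0.4691 -0.298   0.0809]
(380, 257) [ 0.4709 -0.1434  0.0841]
(413, 268) [ 0.446  -0.2207  0.078 ]
(413, 274) [ 0.4319 -0.2202  0.0793]
(410, 270) [ 0.4408 -0.2126  0.0841]
(418, 270) [ 0.4474 -0.2476 -0.0032]
(466, 265) [ 0.4505 -0.3372  0.1074]
(462, 265) [ 0.4507 -0.3284  0.1058]
(458, 265) [ 0.4503 -0.3182  0.1096]
(454, 250) [ 0.4868 -0.315   0.0901]
(455, 230) [ 5.472e-01 -3.421e-01  3.000e-04]
3765 0.08507379526421066
((0.5405731201171875, -0.2248317450284958), (0.1667748987674713, 0.16178077459335327), 89.57038116455078) [[ 0.45905975 -0.3076103 ]
 [ 0.62083596 -0.30882338]
 [ 0.6220865  -0.14205319]
 [ 0.46031028 -0.14084011]]
272
tab 122 [ 0.44537407 -0.2232881   0.08027532] [ 0.4200143  -0.24593026  0.05646726] [ 0.46184483 -0.19660401  0.0847734 ]
((0.44051629304885864, -0.22041940689086914), (0.04926536977291107, 0.040673285722732544), 87.44127655029297)
rol 61 [ 0.452424   -0.33043446  0.1068368 ] [ 0.44603024 -0.34273706  0.10158987] [ 0.45791177 -0.31682563  0.11581994]
((0.45205482840538025, -0.32976335287094116), (0.02573123574256897, 0.011848385445773602), 88.90962982177734)
```

View pics/crop_t.png

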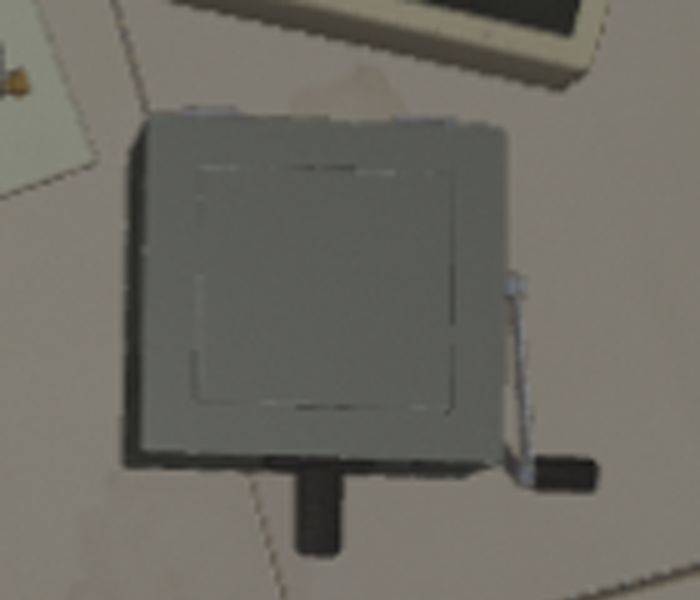

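```bash
cat >> h.py <<'E'
def plan(p,Rt=None):
    s=bot.read_state();Rc=R.from_rotvec(s["tcp_rot"]);print("R",Rc.as_matrix().round(3).tolist(),"p",s["tool_pos"].round(4),"q",s["q"].round(2),"F",s["wrist_force"].round(1),"w",round(s["width"],3),"t",s["time"])
    print("xyz tool",Rc.inv().apply(np.array(p)-s["tool_pos"]).round(4))
    if Rt is not None: print("rot",(Rc.inv()*Rt).as_rotvec().round(4))
E
python3 - <<'E'
from h import *
s=bot.read_state()
for x in ([0,1,0],[0,-1,0]):
    x=np.array(x,float);z=np.array([0,0,-1.]);plan([.428,-.2205,.2],R.from_matrix(np.stack([x,np.cross(z,x),z],1)))
E
```

```text
R [[0.386, -0.922, -0.001], [-0.922, -0.386, 0.002], [-0.002, -0.0, -1.0]] p [ 0.2606 -0.6219  0.2301] q [-1.21  0.26  1.61  0.    1.27 -0.04] F [ 0.4  0.1 -0.1] w 0.997 t 0.1
xyz tool [-0.3055 -0.3095  0.0307]
rot [-2.8000e-03  4.0000e-04 -2.7448e+00]
R [[0.386, -0.922, -0.001], [-0.922, -0.386, 0.002], [-0.002, -0.0, -1.0]] p [ 0.2606 -0.6219  0.2301] q [-1.21  0.26  1.61  0.    1.27 -0.04] F [ 0.4  0.1 -0.1] w 0.997 t 0.1
xyz tool [-0.3055 -0.3095  0.0307]
rot [3.000e-04 2.000e-03 3.968e-01]
```

>>> {"op": "arm_command", "data": {
  "rows": [
    {"xyz": [-0.02, -0.02, 0]},
    {"xyz": [-0.0285, -0.029, 0.003]},
    {"xyz": [-0.0285, -0.029, 0.003]},
    {"xyz": [-0.0285, -0.029, 0.003]},
    {"xyz": [-0.0285, -0.029, 0.003]},
    {"xyz": [-0.0285, -0.029, 0.003]},
    {"xyz": [-0.0285, -0.029, 0.003]},
    {"xyz": [-0.0285, -0.029, 0.003]},
    {"xyz": [-0.0285, -0.029, 0.003]},
    {"xyz": [-0.0285, -0.029, 0.003]},
    {"xyz": [-0.0285, -0.029, 0.003]},
    {"xyz": [0, 0, 0]}
  ]
}}

```text
invalid input
```

>>> {"op": "arm_command", "data": {
  "rows": [
    {"delta_rot": [0, 0, 0.1]},
    {"delta_rot": [0, 0, 0.1]},
    {"delta_rot": [0, 0, 0.1]},
    {"delta_rot": [0, 0, 0.097]},
    {"xyz": [0, 0, 0]},
    {"xyz": [0, 0, 0]}
  ]
}}

```text
invalid input
```

```bash
python3 - <<'E'
from h import *
plan([.428,-.2205,.054],R.from_matrix([[0,-1,0],[-1,0,0],[0,0,-1]]))
c=read_camera("wrist");save(c,"w1")
W=world(c).reshape(480,640,3)
dark=(c["pixels"].sum(2)<120)&(W[...,2]>.06)&(W[...,2]<.095)&(W[...,0]<.456)&(W[...,0]>.39)&(abs(W[...,1]+.22)<.04)
P=W[dark];print(len(P),np.percentile(P,[2,50,98],axis=0).round(4))
E
```

```text
R [[0.386, -0.922, -0.001], [-0.922, -0.386, 0.002], [-0.002, -0.0, -1.0]] p [ 0.2606 -0.6219  0.2301] q [-1.21  0.26  1.61  0.    1.27 -0.04] F [ 0.4  0.1 -0.1] w 0.997 t 0.1
xyz tool [-0.3052 -0.3095  0.1767]
rot [3.000e-04 2.000e-03 3.968e-01]Traceback (most recent call last):
  File "<stdin>", line 6, in <module>
    return _quantile_unchecked(
        a, q, axis, out, overwrite_input, method, keepdims, weights)
    return _ureduce(a,
                    func=_quantile_ureduce_func,
    ...<5 lines>...
                    overwrite_input=overwrite_input,
                    method=method)
    r = func(a, **kwargs)
    result = _quantile(arr,
                       quantiles=q,
    ...<2 lines>...
                       out=out,
                       weights=wgt)
    slices_having_nans = np.isnan(arr[-1, ...])
                                  ~~~^^^^^^^^^
IndexError: index -1 is out of bounds for axis 0 with size 0
```

View pics/w1.png

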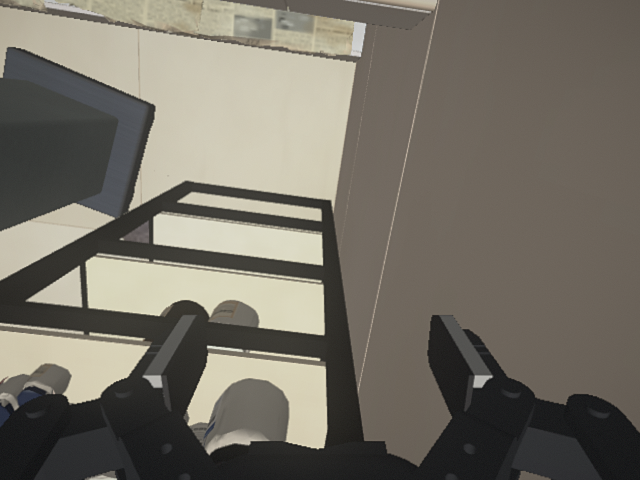

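All keys are apparently needed in each row.

>>> {"op": "arm_command", "data": {
  "rows": [
    {"xyz": [-0.02, -0.02, 0], "delta_rot": [0, 0, 0], "gripper": 0.085},
    {"xyz": [-0.0285, -0.029, 0.003], "delta_rot": [0, 0, 0], "gripper": 0.085},
    {"xyz": [-0.0285, -0.029, 0.003], "delta_rot": [0, 0, 0], "gripper": 0.085},
    {"xyz": [-0.0285, -0.029, 0.003], "delta_rot": [0, 0, 0], "gripper": 0.085}
  ]
}}

```text
time: 0.55
tool_pos: [0.3189, -0.4824, 0.2217]
tcp_rot: [-2.615, 1.741, 0.001]
wrist_force: [0.3, 0.1, 0.5]
width: 0.99
```

>>> {"op": "arm_command", "data": {
  "rows": [
    {"xyz": [-0.0285, -0.029, 0.003], "delta_rot": [0, 0, 0], "gripper": 0.085},
    {"xyz": [-0.0285, -0.029, 0.003], "delta_rot": [0, 0, 0], "gripper": 0.085},
    {"xyz": [-0.0285, -0.029, 0.003], "delta_rot": [0, 0, 0], "gripper": 0.085},
    {"xyz": [-0.0285, -0.029, 0.003], "delta_rot": [0, 0, 0], "gripper": 0.085},
    {"xyz": [-0.0285, -0.029, 0.003], "delta_rot": [0, 0, 0], "gripper": 0.085},
    {"xyz": [-0.0285, -0.029, 0.003], "delta_rot": [0, 0, 0], "gripper": 0.085},
    {"xyz": [-0.0285, -0.029, 0.003], "delta_rot": [0, 0, 0], "gripper": 0.085},
    {"xyz": [0, 0, 0], "delta_rot": [0, 0, 0.1], "gripper": 0.085},
    {"xyz": [0, 0, 0], "delta_rot": [0, 0, 0.1], "gripper": 0.085},
    {"xyz": [0, 0, 0], "delta_rot": [0, 0, 0.1], "gripper": 0.085},
    {"xyz": [0, 0, 0], "delta_rot": [0, 0, 0.097], "gripper": 0.085},
    {"xyz": [0, 0, 0], "delta_rot": [0, 0, 0], "gripper": 0.085}
  ]
}}

```text
time: 1.75
tool_pos: [0.4287, -0.2212, 0.201]
tcp_rot: [2.221, -2.222, -0.001]
wrist_force: [-0.8, -0.3, -0.7]
width: 0.999
```

```bash
python3 - <<'E'
from h import *
plan([.428,-.2205,.054],R.from_matrix([[0,-1,0],[-1,0,0],[0,0,-1]]))
c=read_camera("wrist");save(c,"w2")
W=world(c).reshape(480,640,3)
dark=(c["pixels"].sum(2)<120)&(W[...,2]>.06)&(W[...,2]<.095)&(W[...,0]<.456)&(W[...,0]>.39)&(abs(W[...,1]+.22)<.04)
P=W[dark];print(len(P),len(P) and np.percentile(P,[2,50,98],axis=0).round(4))
E
```

```text
R [[-0.0, -1.0, -0.001], [-1.0, 0.0, 0.0], [-0.0, 0.001, -1.0]] p [ 0.4287 -0.2212  0.201 ] q [-0.53 -0.08  2.04 -0.    1.19  1.04] F [-0.8 -0.3 -0.7] w 0.999 t 1.75
xyz tool [-0.0006  0.0006  0.147 ]
rot [ 0.0005  0.0003 -0.0002]
104 [[ 0.4257 -0.243   0.0762]
 [ 0.4473 -0.2302  0.078 ]
 [ 0.4559 -0.2112  0.0818]]
```

View pics/w2.png

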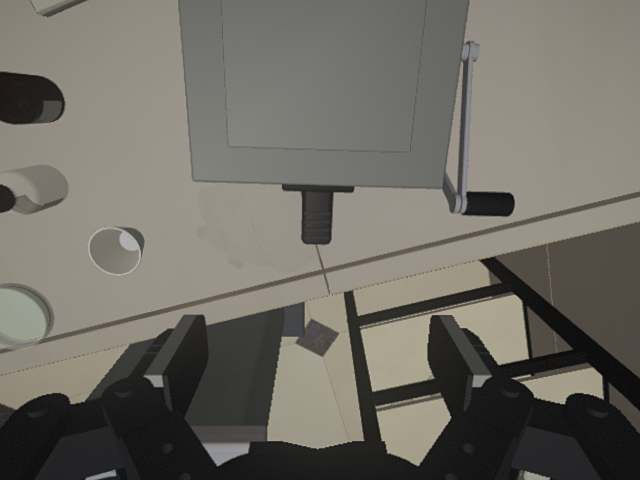

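```bash
python3 - <<'E'
from h import *
c=read_camera("wrist")
W=world(c).reshape(480,640,3)
for p in [(317,240),(317,225),(317,205),(305,220),(328,220),(317,192),(470,205),(490,205),(510,205),(490,198),(490,212),(200,182),(440,186)]:
    print(p,W[p[1],p[0]].round(4))
E
```

```text
(317, 240) [ 0.4195 -0.2212  0.0785]
(317, 225) [ 0.4304 -0.2212  0.0773]
(317, 205) [ 0.4452 -0.2211  0.078 ]
(305, 220) [ 0.4348 -0.2127  0.0798]
(328, 220) [ 0.4344 -0.229   0.0781]
(317, 192) [ 0.4545 -0.2211  0.0784]
(470, 205) [ 0.4524 -0.3165  0.1064]
(490, 205) [ 0.4526 -0.3285  0.1071]
(510, 205) [ 0.4523 -0.3414  0.106 ]
(490, 198) [ 0.4566 -0.3287  0.1052]
(490, 212) [ 0.4478 -0.3297  0.1059]
(200, 182) [ 0.4465 -0.1169 -0.0012]
(440, 186) [ 0.4598 -0.304   0.0832]
```

>>> {"op": "arm_command", "data": {
  "rows": [
    {"xyz": [0, 0, 0.03], "delta_rot": [0, 0, 0], "gripper": 0.085},
    {"xyz": [0, 0, 0.04], "delta_rot": [0, 0, 0], "gripper": 0.085},
    {"xyz": [0, 0, 0.04], "delta_rot": [0, 0, 0], "gripper": 0.085},
    {"xyz": [0, 0, 0.025], "delta_rot": [0, 0, 0], "gripper": 0.085},
    {"xyz": [0, 0, 0.012], "delta_rot": [0, 0, 0], "gripper": 0.085},
    {"xyz": [0, 0, 0], "delta_rot": [0, 0, 0], "gripper": 0.085}
  ]
}}

```text
time: 2.45
tool_pos: [0.4275, -0.2207, 0.0526]
tcp_rot: [2.221, -2.22, -0.006]
wrist_force: [0.4, -0.3, 0.5]
width: 0.998
```

>>> {"op": "arm_command", "data": {
  "rows": [
    {"xyz": [0, 0, 0], "delta_rot": [0, 0, 0], "gripper": 0.018},
    {"xyz": [0, 0, 0], "delta_rot": [0, 0, 0], "gripper": 0.018},
    {"xyz": [0, 0, 0], "delta_rot": [0, 0, 0], "gripper": 0.018},
    {"xyz": [0, 0, 0], "delta_rot": [0, 0, 0], "gripper": 0.018},
    {"xyz": [0, 0, 0], "delta_rot": [0, 0, 0], "gripper": 0.018},
    {"xyz": [0, 0, 0], "delta_rot": [0, 0, 0], "gripper": 0.018},
    {"xyz": [0, 0, 0], "delta_rot": [0, 0, 0], "gripper": 0.018},
    {"xyz": [0, 0, 0], "delta_rot": [0, 0, 0], "gripper": 0.018},
    {"xyz": [0, 0, 0], "delta_rot": [0, 0, 0], "gripper": 0.018},
    {"xyz": [0, 0, 0], "delta_rot": [0, 0, 0], "gripper": 0.018}
  ],
  "force": 25
}}

```text
time: 3.45
tool_pos: [0.4297, -0.2205, 0.0555]
tcp_rot: [-2.218, 2.222, 0.0]
wrist_force: [-0.3, 5.7, 6.6]
width: 0.25
```

```bash
python3 - <<'E'
from h import *
s=bot.read_state();print(s["width"]*.0854,s["wrist_force"])
c=read_camera("wrist");save(c,"w3")
# lift waypoints: tool x=-Y, tool y=-X, tool z=-Z
H=np.array([.622,.065]);f=lambda a:H+[-.193*np.cos(a)+.009*np.sin(a),.193*np.sin(a)+.009*np.cos(a)]
A=np.linspace(0,1.3,18)
P=np.array([f(a) for a in A]);d=np.diff(P,axis=0)
for a,q in zip(A[1:],-d): print(round(a,3),q.round(4))
E
```

```text
0.021340940337092017 [-0.33183193  5.71613672  6.64933519]
0.076 [-0.0013 -0.0147]
0.153 [-0.0024 -0.0146]
0.229 [-0.0035 -0.0144]
0.306 [-0.0046 -0.014 ]
0.382 [-0.0056 -0.0137]
0.459 [-0.0067 -0.0132]
0.535 [-0.0076 -0.0126]
0.612 [-0.0086 -0.012 ]
0.688 [-0.0095 -0.0113]
0.765 [-0.0103 -0.0106]
0.841 [-0.0111 -0.0098]
0.918 [-0.0118 -0.0089]
0.994 [-0.0124 -0.008 ]
1.071 [-0.013 -0.007]
1.147 [-0.0135 -0.006 ]
1.224 [-0.0139 -0.0049]
1.3 [-0.0143 -0.0038]
```

View pics/w3.png

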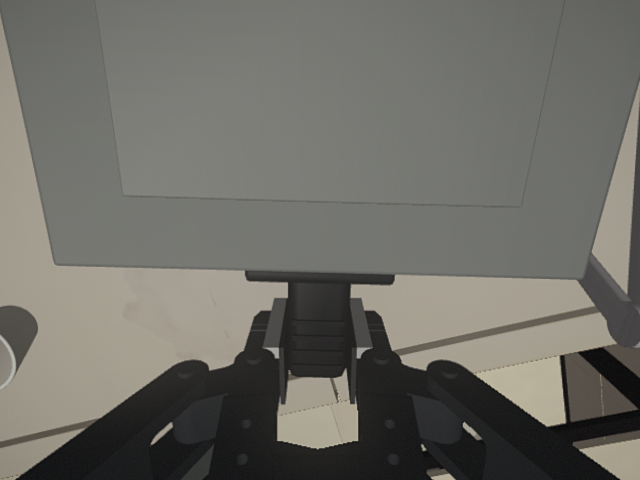

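>>> {"op": "arm_command", "data": {
  "rows": [
    {"xyz": [0, -0.0013, -0.0147], "delta_rot": [0, 0, 0], "gripper": 0.018},
    {"xyz": [0, -0.0024, -0.0146], "delta_rot": [0, 0, 0], "gripper": 0.018},
    {"xyz": [0, -0.0035, -0.0144], "delta_rot": [0, 0, 0], "gripper": 0.018},
    {"xyz": [0, -0.0046, -0.014], "delta_rot": [0, 0, 0], "gripper": 0.018},
    {"xyz": [0, -0.0056, -0.0137], "delta_rot": [0, 0, 0], "gripper": 0.018}
  ]
}}

```text
time: 4.0
tool_pos: [0.446, -0.2209, 0.1261]
tcp_rot: [-2.221, 2.222, 0.002]
wrist_force: [1.0, 2.2, -3.4]
width: 0.254
```

```bash
python3 - <<'E'
from h import *
s=bot.read_state();print(s["width"]*.0854,s["wrist_force"],s["tool_pos"])
c=read_camera("wrist");save(c,"w4")
E
```

```text
0.02169463521301191 [ 0.98414956  2.22580466 -3.37903976] [ 0.44600768 -0.2209418   0.12614263]
```

View pics/w4.png

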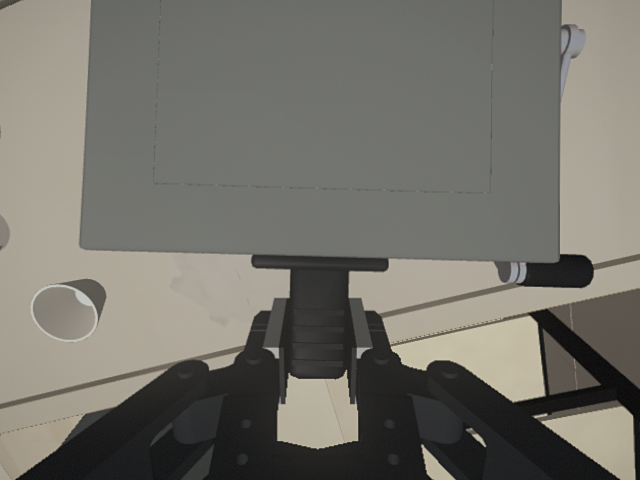

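The lid is rising with the tab held between the pads. I'll carry on.

>>> {"op": "arm_command", "data": {
  "rows": [
    {"xyz": [0, -0.0067, -0.0132], "delta_rot": [0, 0, 0], "gripper": 0.018},
    {"xyz": [0, -0.0076, -0.0126], "delta_rot": [0, 0, 0], "gripper": 0.018},
    {"xyz": [0, -0.0086, -0.012], "delta_rot": [0, 0, 0], "gripper": 0.018},
    {"xyz": [0, -0.0095, -0.0113], "delta_rot": [0, 0, 0], "gripper": 0.018},
    {"xyz": [0, -0.0103, -0.0106], "delta_rot": [0, 0, 0], "gripper": 0.018},
    {"xyz": [0, -0.0111, -0.0098], "delta_rot": [0, 0, 0], "gripper": 0.018},
    {"xyz": [0, -0.0118, -0.0089], "delta_rot": [0, 0, 0], "gripper": 0.018},
    {"xyz": [0, -0.0124, -0.008], "delta_rot": [0, 0, 0], "gripper": 0.018}
  ]
}}

```text
time: 4.85
tool_pos: [0.5258, -0.2233, 0.2134]
tcp_rot: [2.22, -2.22, 0.006]
wrist_force: [-0.4, -5.4, -3.7]
width: 0.249
```

>>> {"op": "arm_command", "data": {
  "rows": [
    {"xyz": [0, -0.013, -0.007], "delta_rot": [0, 0, 0], "gripper": 0.018},
    {"xyz": [0, -0.0135, -0.006], "delta_rot": [0, 0, 0], "gripper": 0.018},
    {"xyz": [0, -0.0139, -0.0049], "delta_rot": [0, 0, 0], "gripper": 0.018},
    {"xyz": [0, -0.012, -0.0032], "delta_rot": [0, 0, 0], "gripper": 0.018},
    {"xyz": [0, 0, 0], "delta_rot": [0, 0, 0], "gripper": 0.018},
    {"xyz": [0, 0, 0], "delta_rot": [0, 0, 0], "gripper": 0.018}
  ]
}}

```text
time: 5.45
tool_pos: [0.5792, -0.2248, 0.2346]
tcp_rot: [2.221, -2.22, 0.012]
wrist_force: [1.3, -9.4, -2.2]
width: 0.252
```

```bash
python3 - <<'E'
from h import *
s=bot.read_state();print(s["width"]*.0854,s["wrist_force"],s["tool_pos"])
c=read_camera("wrist");save(c,"w5")
c=read_camera("top");im=c["pixels"][130:330,340:560];save(c,"t5");cv2.imwrite("pics/t5c.png",cv2.resize(im,None,fx=3,fy=3)[:,:,::-1])
E
```

```text
0.021532263452244994 [ 1.28870929 -9.35293645 -2.17188777] [ 0.57920142 -0.22480514  0.23463695]
```

View pics/w5.png

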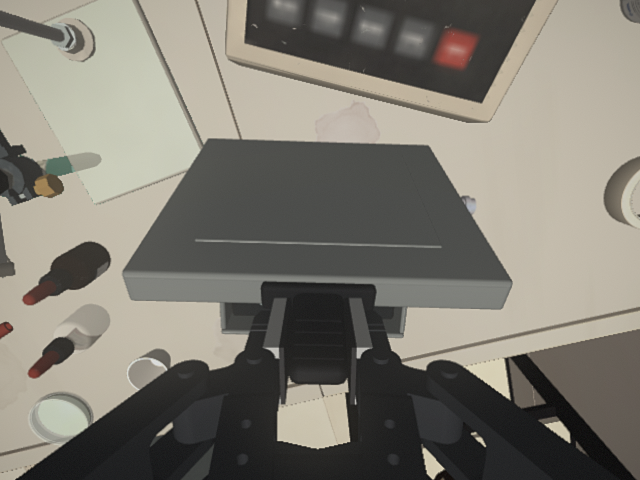

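View pics/t5c.png

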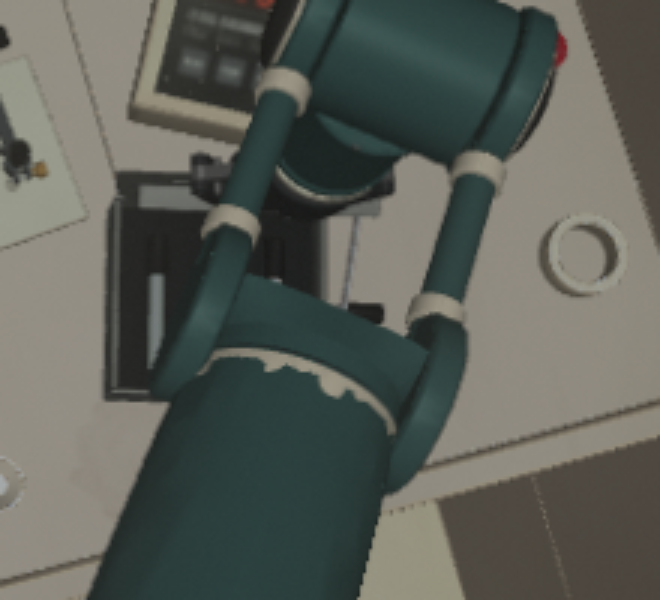

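>>> {"op": "arm_command", "data": {
  "rows": [
    {"xyz": [0, 0, 0], "delta_rot": [0, 0, 0], "gripper": 0.05},
    {"xyz": [0, 0, 0], "delta_rot": [0, 0, 0], "gripper": 0.05},
    {"xyz": [0, 0, 0], "delta_rot": [0, 0, 0], "gripper": 0.05},
    {"xyz": [0, 0, 0], "delta_rot": [0, 0, 0], "gripper": 0.05},
    {"xyz": [0, 0, -0.015], "delta_rot": [0, 0, 0], "gripper": 0.05},
    {"xyz": [0, 0, -0.025], "delta_rot": [0, 0, 0], "gripper": 0.05},
    {"xyz": [0, 0, -0.03], "delta_rot": [0, 0, 0], "gripper": 0.05},
    {"xyz": [0, 0, -0.02], "delta_rot": [0, 0, 0], "gripper": 0.05},
    {"xyz": [0, 0, 0], "delta_rot": [0, 0, 0], "gripper": 0.05}
  ]
}}

```text
time: 6.45
tool_pos: [0.5788, -0.2222, 0.329]
tcp_rot: [-2.219, 2.219, -0.013]
wrist_force: [0.4, -0.6, 0.1]
width: 0.589
```

```bash
python3 - <<'E'
from h import *
s=bot.read_state();print(s["width"]*.0854,s["wrist_force"],s["tool_pos"])
c=read_camera("wrist");save(c,"w6")
c=read_camera("scene");save(c,"s6")
E
```

```text
0.05027910976327654 [ 0.36626609 -0.56693312  0.14115684] [ 0.57876276 -0.22217097  0.32901808]
```

View pics/w6.png

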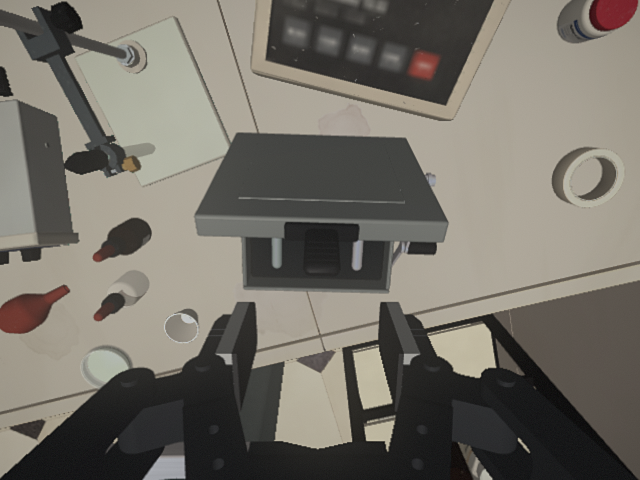

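View pics/s6.png

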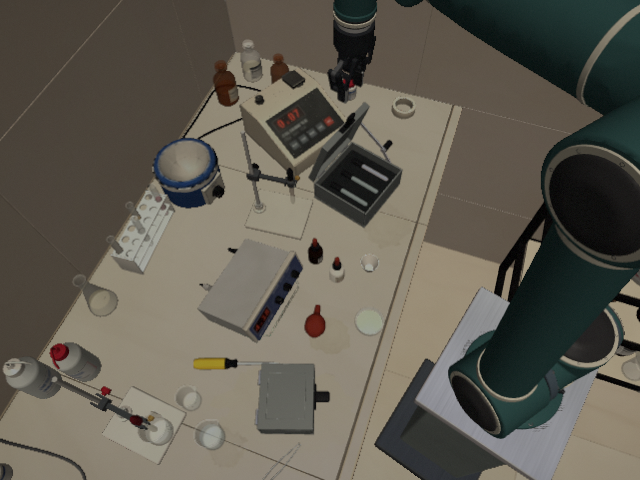

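```bash
python3 - <<'E'
from h import *
c=read_camera("wrist")
W=world(c).reshape(480,640,3)
for p in [(412,248),(422,248),(432,248),(422,243),(422,253),(320,228),(320,250),(320,225),(250,222),(400,222),(250,150)]:
    print(p,W[p[1],p[0]].round(4))
im=c["pixels"][180:300,340:480];cv2.imwrite("pics/w6c.png",cv2.resize(im,None,fx=5,fy=5,interpolation=cv2.INTER_CUBIC)[:,:,::-1])
c=read_camera("scene");W=world(c).reshape(480,640,3)
im=c["pixels"][80:230,290:430];cv2.imwrite("pics/s6c.png",cv2.resize(im,None,fx=4,fy=4,interpolation=cv2.INTER_CUBIC)[:,:,::-1])
for p in [(388,146),(389,144),(386,148),(350,118),(348,122)]:
    print(p,W[p[1],p[0]].round(4))
E
```

```text
(412, 248) [ 0.5234 -0.3182  0.0951]
(422, 248) [ 0.5232 -0.3284  0.0948]
(432, 248) [ 0.5231 -0.3386  0.0945]
(422, 243) [ 0.5287 -0.3279  0.095 ]
(422, 253) [ 0.5162 -0.3301  0.0904]
(320, 228) [ 0.585  -0.2234  0.2276]
(320, 250) [ 0.5787 -0.2232  0.2516]
(320, 225) [ 0.5872 -0.2234  0.2285]
(250, 222) [ 0.5874 -0.1777  0.2224]
(400, 222) [ 0.5876 -0.2756  0.2228]
(250, 150) [ 0.6235 -0.1636  0.1233]
(388, 146) [ 0.5173 -0.3278  0.0917]
(389, 144) [ 0.5166 -0.3302  0.0977]
(386, 148) [ 0.5194 -0.3222  0.088 ]
(350, 118) [ 0.5699 -0.2178  0.2598]
(348, 122) [ 0.5722 -0.2139  0.2491]
```

View pics/w6c.png

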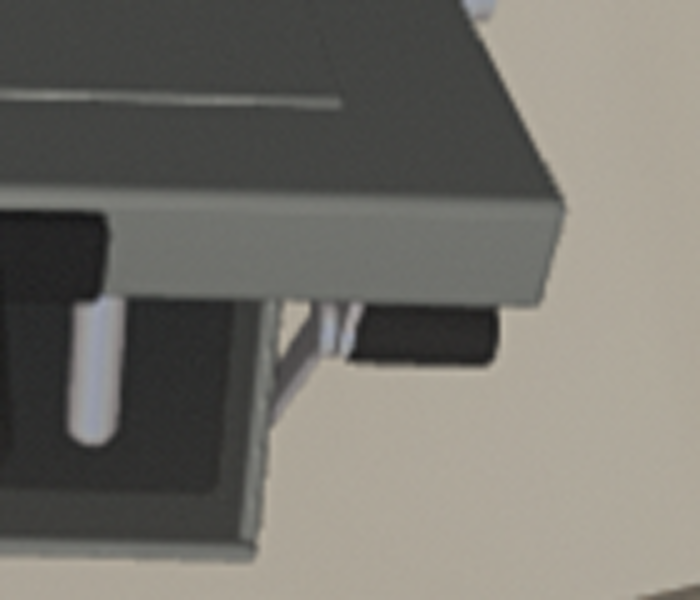

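View pics/s6c.png

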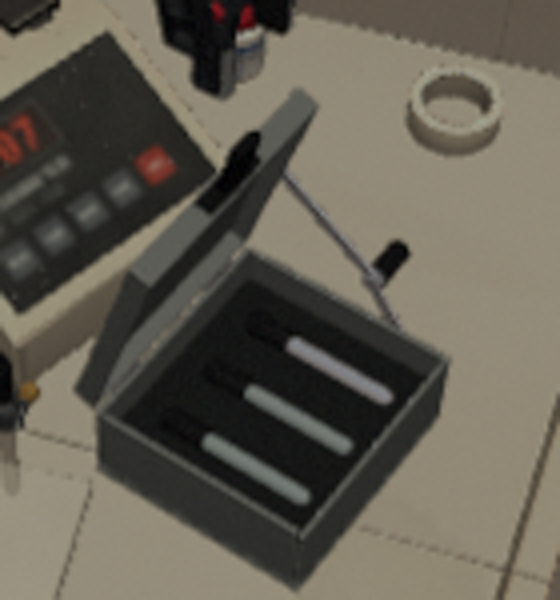

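>>> {"op": "arm_command", "data": {
  "rows": [
    {"xyz": [0.02, 0.022, 0], "delta_rot": [0, 0, 0], "gripper": 0},
    {"xyz": [0.025, 0.027, 0], "delta_rot": [0, 0, 0], "gripper": 0},
    {"xyz": [0.025, 0.027, 0], "delta_rot": [0, 0, 0], "gripper": 0},
    {"xyz": [0.025, 0.027, 0], "delta_rot": [0, 0, 0], "gripper": 0},
    {"xyz": [0.019, 0.027, 0], "delta_rot": [0, 0, 0], "gripper": 0},
    {"xyz": [0, 0, 0.02], "delta_rot": [0.1, 0, 0], "gripper": 0},
    {"xyz": [0, 0, 0.02], "delta_rot": [0.12, 0, 0], "gripper": 0},
    {"xyz": [0, 0, 0], "delta_rot": [0.12, 0, 0], "gripper": 0},
    {"xyz": [0, 0, 0], "delta_rot": [0.12, 0, 0], "gripper": 0},
    {"xyz": [0, 0, 0], "delta_rot": [0.12, 0, 0], "gripper": 0},
    {"xyz": [0, 0, 0], "delta_rot": [0.12, 0, 0], "gripper": 0},
    {"xyz": [0, 0, 0], "delta_rot": [0, 0, 0], "gripper": 0}
  ]
}}

```text
time: 7.85
tool_pos: [0.4452, -0.3333, 0.2774]
tcp_rot: [-1.81, 1.822, -0.653]
wrist_force: [0.0, -0.1, -0.6]
width: 0.004
```

```bash
python3 - <<'E'
from h import *
z=np.array([.643,0,-.766]);z/=np.linalg.norm(z);x=np.array([0,-1.,0])
plan([.492,-.336,.124],R.from_matrix(np.stack([x,np.cross(z,x),z],1)))
c=read_camera("wrist");save(c,"w7");c=read_camera("scene")
im=c["pixels"][80:230,290:430];cv2.imwrite("pics/s7c.png",cv2.resize(im,None,fx=4,fy=4,interpolation=cv2.INTER_CUBIC)[:,:,::-1])
E
```

```text
R [[-0.004, -0.767, 0.641], [-1.0, 0.008, 0.004], [-0.008, -0.641, -0.767]] p [ 0.4452 -0.3333  0.2774] q [-1.05 -0.25  2.19  0.75  0.96  0.17] F [ 0.  -0.1 -0.6] w 0.004 t 7.85
xyz tool [0.0037 0.0624 0.1477]
rot [ 0.0023  0.0036 -0.008 ]
```

View pics/w7.png

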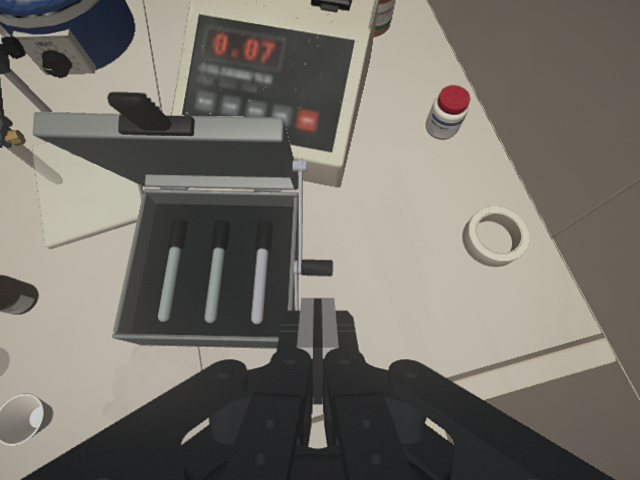

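View pics/s7c.png

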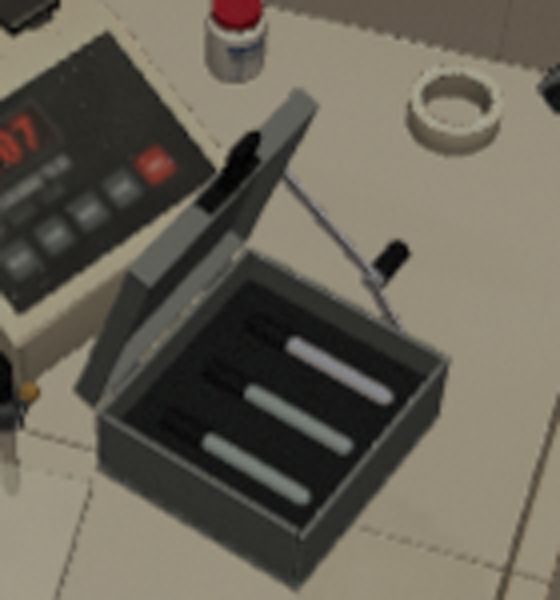

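```bash
python3 - <<'E'
from h import *
c=read_camera("wrist");W=world(c).reshape(480,640,3)
for p in [(303,268),(317,268),(329,268),(317,262),(317,274),(145,338),(310,200)]: print(p,W[p[1],p[0]].round(4))
E
```

```text
(303, 268) [ 0.5238 -0.3213  0.0951]
(317, 268) [ 0.5242 -0.3344  0.0937]
(329, 268) [ 0.5242 -0.3457  0.0936]
(317, 262) [ 0.5608 -0.3341 -0.0018]
(317, 274) [ 0.5187 -0.3344  0.0924]
(145, 338) [ 0.4642 -0.1712  0.0648]
(310, 200) [ 0.6439 -0.3252 -0.0014]
```

>>> {"op": "arm_command", "data": {
  "rows": [
    {"xyz": [0.0005, 0.012, 0.03], "delta_rot": [0, 0, -0.008], "gripper": 0},
    {"xyz": [0.0005, 0.017, 0.04], "delta_rot": [0, 0, 0], "gripper": 0},
    {"xyz": [0.0005, 0.017, 0.04], "delta_rot": [0, 0, 0], "gripper": 0},
    {"xyz": [0.0005, 0.017, 0.03], "delta_rot": [0, 0, 0], "gripper": 0},
    {"xyz": [0, 0, 0], "delta_rot": [0, 0, 0], "gripper": 0}
  ]
}}

```text
time: 8.5
tool_pos: [0.4905, -0.3344, 0.1302]
tcp_rot: [-1.826, 1.81, -0.652]
wrist_force: [0.8, -0.0, -0.3]
width: -0.0
```

```bash
python3 - <<'E'
from h import *
plan([.518,-.335,.093])
c=read_camera("wrist");save(c,"w8");W=world(c).reshape(480,640,3)
dark=(c["pixels"].sum(2)<130)&(W[...,2]>.06)&(W[...,2]<.11)&(W[...,0]<.55)&(W[...,0]>.5)&(abs(W[...,1]+.331)<.02)
P=W[dark];print(len(P),len(P) and np.percentile(P,[2,50,98],axis=0).round(4))
E
```

```text
R [[0.01, -0.769, 0.639], [-1.0, -0.006, 0.008], [-0.002, -0.639, -0.769]] p [ 0.4905 -0.3344  0.1302] q [-0.96 -0.    2.27  0.98  0.69 -0.12] F [ 0.8 -0.  -0.3] w -0.0 t 8.5
xyz tool [0.0009 0.0027 0.0462]
21 [[ 0.5158 -0.3251  0.0881]
 [ 0.5162 -0.3203  0.0898]
 [ 0.5293 -0.3172  0.0927]]
```

View pics/w8.png

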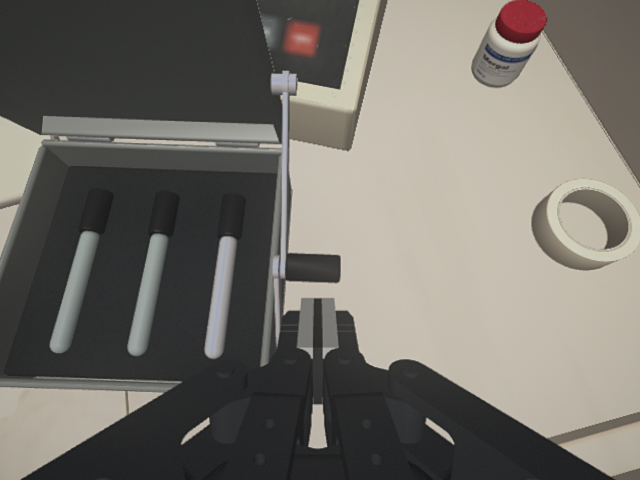

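>>> {"op": "arm_command", "data": {
  "rows": [
    {"xyz": [0.0005, 0.001, 0.015], "delta_rot": [0, 0, 0], "gripper": 0},
    {"xyz": [0.0005, 0.001, 0.015], "delta_rot": [0, 0, 0], "gripper": 0},
    {"xyz": [0, 0, 0.008], "delta_rot": [0, 0, 0], "gripper": 0},
    {"xyz": [0, 0, 0.006], "delta_rot": [0, 0, 0], "gripper": 0},
    {"xyz": [0, 0, 0.004], "delta_rot": [0, 0, 0], "gripper": 0},
    {"xyz": [0, 0, 0.004], "delta_rot": [0, 0, 0], "gripper": 0},
    {"xyz": [0, 0, 0], "delta_rot": [0, 0, 0], "gripper": 0}
  ]
}}

```text
time: 9.25
tool_pos: [0.523, -0.3391, 0.095]
tcp_rot: [-1.823, 1.809, -0.667]
wrist_force: [0.1, 0.1, -0.2]
width: -0.0
```

```bash
python3 - <<'E'
from h import *
plan([.538,-.335,.077])
c=read_camera("wrist");save(c,"w9")
E
```

```text
R [[0.006, -0.764, 0.645], [-1.0, -0.008, -0.0], [0.006, -0.645, -0.765]] p [ 0.523  -0.3391  0.095 ] q [-0.9   0.1   2.25  1.1   0.61 -0.22] F [ 0.1  0.1 -0.2] w -0.0 t 9.25
xyz tool [-0.0041  0.0001  0.0234]
```

View pics/w9.png

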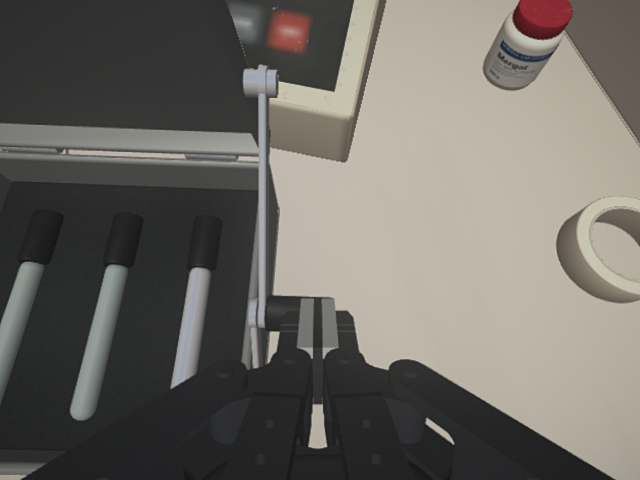

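>>> {"op": "arm_command", "data": {
  "rows": [
    {"xyz": [-0.004, 0, 0], "delta_rot": [0, 0, 0], "gripper": 0},
    {"xyz": [0, 0, 0.004], "delta_rot": [0, 0, 0], "gripper": 0},
    {"xyz": [0, 0, 0.004], "delta_rot": [0, 0, 0], "gripper": 0},
    {"xyz": [0, 0, 0], "delta_rot": [0, 0, 0], "gripper": 0}
  ]
}}

```text
time: 9.7
tool_pos: [0.528, -0.3348, 0.0882]
tcp_rot: [-1.824, 1.81, -0.666]
wrist_force: [0.4, 0.5, 0.1]
width: -0.005
```

```bash
python3 - <<'E'
from h import *
plan([.538,-.335,.077])
c=read_camera("wrist");save(c,"w10")
c=read_camera("scene")
im=c["pixels"][80:230,290:430];cv2.imwrite("pics/s10c.png",cv2.resize(im,None,fx=4,fy=4,interpolation=cv2.INTER_CUBIC)[:,:,::-1])
E
```

```text
R [[0.006, -0.765, 0.644], [-1.0, -0.008, -0.0], [0.005, -0.644, -0.765]] p [ 0.528  -0.3348  0.0882] q [-0.89  0.11  2.26  1.12  0.59 -0.23] F [0.4 0.5 0.1] w -0.005 t 9.7
xyz tool [ 0.0002 -0.0005  0.015 ]
```

View pics/w10.png

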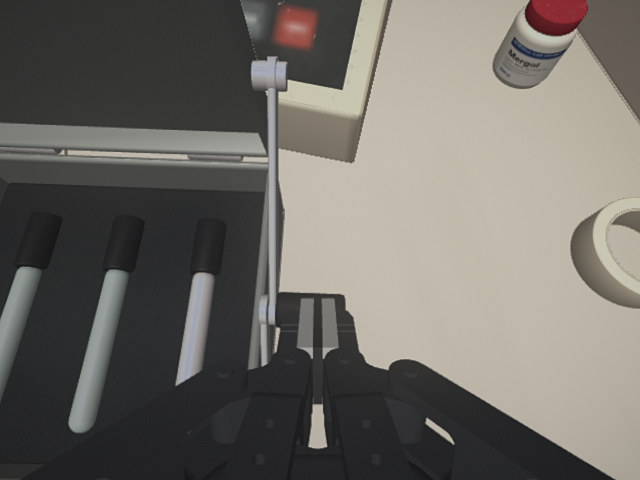

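View pics/s10c.png

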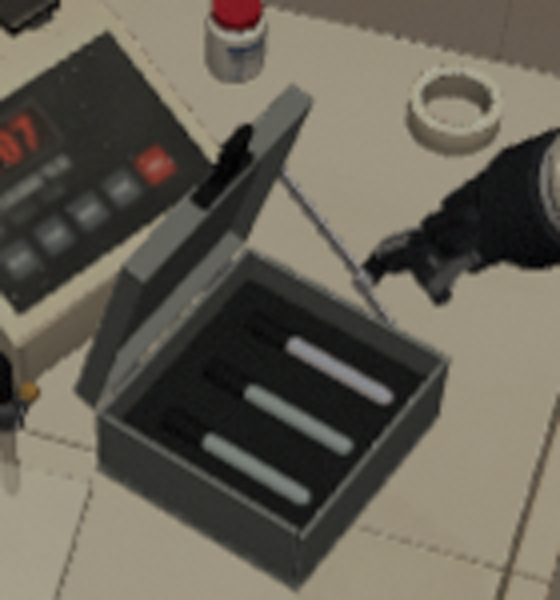

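>>> {"op": "arm_command", "data": {
  "rows": [
    {"xyz": [0, -0.0003, 0.003], "delta_rot": [0, 0, 0], "gripper": 0},
    {"xyz": [0, 0, 0.003], "delta_rot": [0, 0, 0], "gripper": 0},
    {"xyz": [0, 0, 0.003], "delta_rot": [0, 0, 0], "gripper": 0},
    {"xyz": [0, 0, 0.003], "delta_rot": [0, 0, 0], "gripper": 0},
    {"xyz": [0, 0, 0], "delta_rot": [0, 0, 0], "gripper": 0}
  ]
}}

```text
time: 10.3
tool_pos: [0.536, -0.3351, 0.0796]
tcp_rot: [-1.824, 1.809, -0.666]
wrist_force: [-2.9, 0.2, 4.4]
width: 0.004
```

>>> {"op": "arm_command", "data": {
  "rows": [
    {"xyz": [0, 0, 0.002], "delta_rot": [0, 0, 0], "gripper": 0},
    {"xyz": [0, 0, 0.002], "delta_rot": [0, 0, 0], "gripper": 0},
    {"xyz": [0, 0, 0], "delta_rot": [0, 0, 0], "gripper": 0}
  ]
}}

```text
time: 10.6
tool_pos: [0.5373, -0.3352, 0.0782]
tcp_rot: [-1.825, 1.807, -0.668]
wrist_force: [-31.9, 6.3, 30.6]
width: 0.001
```

```bash
python3 - <<'E'
from h import *
plan([.538,-.335,.077])
c=read_camera("wrist");save(c,"w11")
c=read_camera("scene")
im=c["pixels"][80:230,290:430];cv2.imwrite("pics/s11c.png",cv2.resize(im,None,fx=4,fy=4,interpolation=cv2.INTER_CUBIC)[:,:,::-1])
E
```

```text
R [[0.007, -0.764, 0.645], [-1.0, -0.01, -0.001], [0.007, -0.645, -0.764]] p [ 0.5373 -0.3352  0.0782] q [-0.87  0.14  2.25  1.16  0.57 -0.27] F [-31.9   6.3  30.6] w 0.001 t 10.6
xyz tool [-0.0002  0.0003  0.0013]
```

View pics/w11.png

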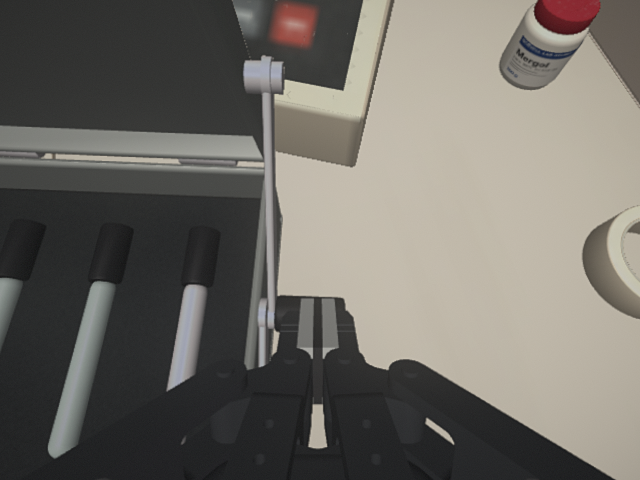

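View pics/s11c.png

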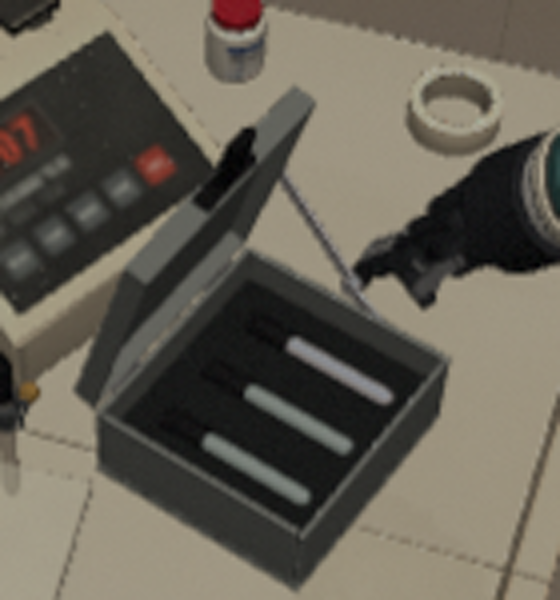

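>>> {"op": "arm_command", "data": {
  "rows": [
    {"xyz": [0, 0, -0.006], "delta_rot": [0, 0, 0], "gripper": 0},
    {"xyz": [0, 0, -0.01], "delta_rot": [0, 0, 0], "gripper": 0},
    {"xyz": [0, 0, -0.025], "delta_rot": [0, 0, 0], "gripper": 0},
    {"xyz": [0, 0, -0.04], "delta_rot": [0, 0, 0], "gripper": 0},
    {"xyz": [0, 0, -0.04], "delta_rot": [0, 0, 0], "gripper": 0},
    {"xyz": [0, 0, -0.03], "delta_rot": [0, 0, 0], "gripper": 0},
    {"xyz": [0, 0, 0], "delta_rot": [0, 0, 0], "gripper": 0},
    {"xyz": [0, 0, 0], "delta_rot": [0, 0, 0], "gripper": 0}
  ]
}}

```text
time: 11.5
tool_pos: [0.4409, -0.3354, 0.1924]
tcp_rot: [-1.823, 1.81, -0.668]
wrist_force: [-0.2, 0.7, -0.8]
width: 0.0
```

```bash
python3 - <<'E'
from h import *
plan([.538,-.335,.077])
c=read_camera("wrist");save(c,"w12");W=world(c).reshape(480,640,3)
dark=(c["pixels"].sum(2)<130)&(W[...,2]>.05)&(W[...,2]<.11)&(W[...,0]<.57)&(W[...,0]>.5)&(abs(W[...,1]+.334)<.013)
P=W[dark];print(len(P),len(P) and np.percentile(P,[2,50,98],axis=0).round(4))
c=read_camera("scene");save(c,"s12")
im=c["pixels"][80:230,290:430];cv2.imwrite("pics/s12c.png",cv2.resize(im,None,fx=4,fy=4,interpolation=cv2.INTER_CUBIC)[:,:,::-1])
E
```

```text
R [[0.005, -0.765, 0.645], [-1.0, -0.008, -0.002], [0.007, -0.645, -0.765]] p [ 0.4409 -0.3354  0.1924] q [-1.06 -0.16  2.29  0.86  0.83 -0.04] F [-0.2  0.7 -0.8] w 0.0 t 11.5
xyz tool [-6.000e-04  1.000e-04  1.508e-01]
1 [[ 0.5413 -0.3274  0.0787]
 [ 0.5413 -0.3274  0.0787]
 [ 0.5413 -0.3274  0.0787]]
```

View pics/w12.png

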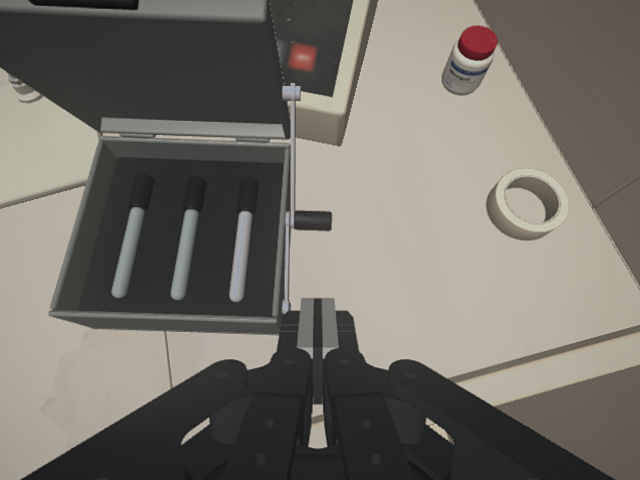

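View pics/s12c.png

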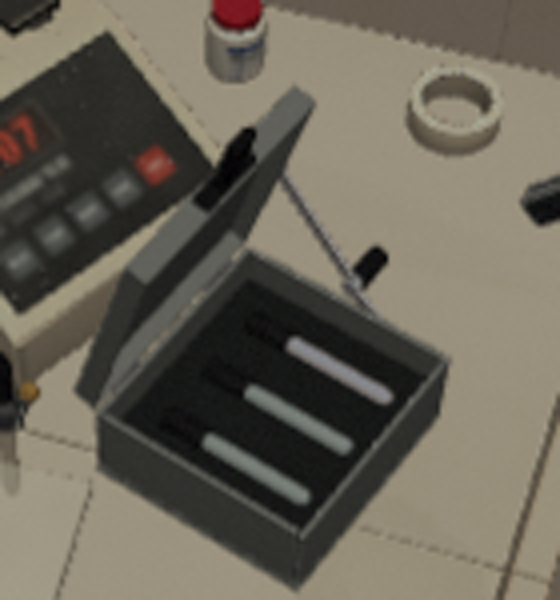

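```bash
python3 - <<'E'
from h import *
c=read_camera("wrist");W=world(c).reshape(480,640,3)
im=c["pixels"][80:320,240:350];cv2.imwrite("pics/w12c.png",cv2.resize(im,None,fx=2.5,fy=2.5,interpolation=cv2.INTER_CUBIC)[:,:,::-1])
for p in [(310,220),(325,220),(310,214),(310,226),(289,220),(291,92),(290,96),(286,306),(289,180),(288,260),(293,130),(150,60),(60,40),(240,30)]: print(p,W[p[1],p[0]].round(4))
# lid inner plane
P=W[10:90,60:250].reshape(-1,3);P=P[(P[:,2]>.09)&(P[:,0]>.55)&(P[:,0]<.65)]
m=np.median(P,0);k=P-m;u,s,vt=np.linalg.svd(k,full_matrices=False);n=vt[2];print(len(P),m,n, "lid angle",np.pi/2-abs(np.arctan2(n[2],abs(n[0]))),s)
E
```

```text
(310, 220) [ 0.5334 -0.3282  0.0789]
(325, 220) [ 0.5341 -0.3398  0.0775]
(310, 214) [ 0.5384 -0.3281  0.0789]
(310, 226) [ 0.5305 -0.3281  0.0738]
(289, 220) [ 0.5341 -0.3118  0.0768]
(291, 92) [ 0.5995 -0.3152  0.1428]
(290, 96) [ 0.5996 -0.3143  0.1389]
(286, 306) [ 0.4754 -0.3087  0.0353]
(289, 180) [ 0.5774 -0.3095  0.0633]
(288, 260) [ 0.5082 -0.3106  0.0563]
(293, 130) [ 0.5821 -0.3161  0.1249]
(150, 60) [ 0.6061 -0.2268  0.1619]
(60, 40) [ 0.6029 -0.1816  0.1785]
(240, 30) [ 0.5952 -0.2905  0.1943]
15150 [ 0.60265219 -0.23563944  0.1731542 ] [ 0.93964471 -0.02795214  0.34100806] lid angle 1.2226654976384264 [4.87292008 2.86161121 0.37854425]
```

View pics/w12c.png

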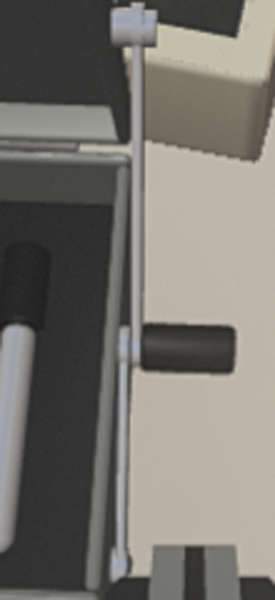

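View pics/s12.png

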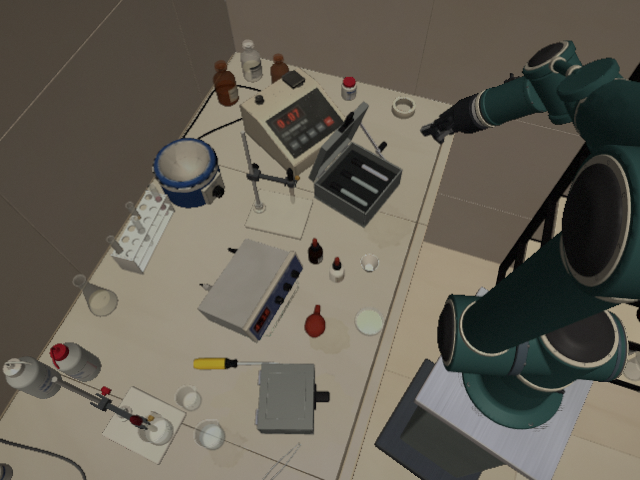

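```bash
python3 - <<'E'
from h import *
c=read_camera("wrist");a=c["pixels"].astype(int)
b=cv2.imread("pics/w12.png")[:,:,::-1].astype(int)
print(abs(a-b).mean(), bot.read_state()["wrist_force"])
print(bot.finish_job())
E
```

```text
4.850130208333334 [ 0.3934496   0.4395755  -0.61169973]
the job is handed in; nothing more can be done
None
```

I raised the larger case's lid by its tab to about 1.30 rad. I let go, and it stayed up on the stiff knee. I then pushed the roller hingeward and down with the shut fingertips until they met a hard stop, and backed off about 150 mm before handing in. I left the smaller case alone, and it looked shut in the last scene picture. The job took about 12 s and gave no verdict.

**Checks that agreed:**
- **Roller:** its centre measured about x 0.54, z 0.071. That is within 3 mm of the locked position I worked out (0.543, 0.071) and below the line between the stay's end pins, so the stay is past straight. I put the knee at roughly 2.37 rad.
- **Force:** the push rose from about 5 N to about 44 N over the last 2 mm, which fits the knee's stop. It was on the fingertips; I took the 40 N limit as covering only the arm and gripper body. After I backed off, wrist force was near zero.

**Checks that disagreed or were weak:**
- **Lid angle:** a rough plane fit to the inside of the lid gave 1.22 rad, only just above the 1.2 required. The tab position I measured before letting go gave 1.30. The fit mixed in recess and edge points, so I trust it less.
- **Lid at rest:** a last picture comparison showed a mean difference of 4.9 grey levels. I had no baseline for camera noise, so it doesn't prove the lid was still. By eye, the earlier pictures showed no movement.

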